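# Hang the pipette on the turning pipette stand

## Robot

A 6-joint arm with a two-finger parallel gripper is mounted at the origin on the work surface. World frame = base frame: x ahead of the robot, y to its left, z up, the work surface at z = 0. Lengths are in m, angles in rad, forces in N, time in s.
With the tool pointing down it reaches from about 0.325 to 0.9 m from the base axis. Payload 6.1 kg.
Tool frame: the origin (TCP) lies midway between the tips of the shut fingers; the grasp point (between the pads) lies manip.pinch_z behind it (manip.pinch_z is the distance from the TCP to the grasp point, in m); z points along the fingers, x is the direction in which the jaws open and shut, and the axes are right-handed (so a half turn about z gives the same grasp; the last joint's range is limited). The gripper opens to 85 mm and grips with 20 to 120 N. Pads are 22 mm wide; open, the fingers measure 114 mm over their backs; the gripper's body (76 mm by 85 mm) begins 54 mm behind the grasp point. The pads swing forward as they close: fully open they stand 13 mm farther back than shut.
Start: joints at [-1.298, 0.22, 1.526, -0, 1.395, -0.126], TCP at [0.243, -0.576, 0.231] pointing down, gripper open.
Joint ranges: [-2.98, 2.98], [-0.91, 2.08], [0.09, 2.57], [-1.24, 4.39], [0.2, 2.65], [-2.68, 2.68]. Speed limits (rad/s): [2.57, 2.57, 3.01, 3.14, 3.14, 3.14].

## Interface

Orientations are given as [roll, pitch, yaw] about the fixed x, y, z axes, in that order (R = Rz(yaw) Ry(pitch) Rx(roll)).
In Python, from bench import manip gives the robot as it stands.
- The arm moves only by the tool carry_out, never from a script. Its argument "plan" is a list of rows, each a list of 7 numbers: the closure, from -1 (fully open) to 1 (shut), so that 0 is half open, then the shift along the tool's x, y, z each as a share of 150 mm, from -1 to 1, then the turn, a rotation vector about the tool's x, y, z each as a share of pi/2 rad, from -1 to 1. In form: [[jaw, dx, dy, dz, wx, wy, wz], ...]. A call has exactly 5 rows; each row is the pose to reach, as a shift and turn from the pose commanded when the call began, along the tool's axes at that moment; what a row does not reach only later rows make up. A row lasts 1/8 s, in which the tool goes at most 62.5 mm and 10.7 degrees, less where a joint would pass 70% of its speed; a pose out of reach is approached as far as the arm can. A call with a number of a shift or a turn outside -1 to 1 is refused whole. A call with a gripper value outside its range is refused whole. The fingers move at their own pace and stop on an object; the grip force is fixed at half the most. Time passes only in rows, so rows that repeat a pose let the fingers close, or fill a call up. It gives the time, the measured TCP pose, the force and the opening at its end, in the units of the state.
- manip.get_state(): the state, without advancing time (a new reading comes with each control period).
- manip.get_image(name): name is "scene" or "top" or "wrist"; returns the picture (384x512x3 uint8, blue, green, red); there is no depth.
- manip.camera_params(name): a dict with "K" (3x3 intrinsics, pixels), "k1" (the pictures are not rectified: a ray, as slopes to the right and down, at radius r is drawn at 1 + k1 r^2 times it, then the intrinsics apply), "rvec" (rotation vector, rad) and "tvec" (3), from world to camera coordinates, as OpenCV has them. Camera axes: x right, y down, z forward; pixel columns grow to the right and rows downward; lengths in m; the calibration is good to about 2 mm. A picture is of the moment at which its call begins: read the wrist's pose just before it. camera_params takes no time and is no camera call; for the wrist camera it gives the pose at the moment of the call.
- manip.finish_job(): hands the job in, once; it reports no verdict.
The state is a dict: "time": time; "q": joint angles; "qd": joint speeds; "tau": joint torques, N m; "position": TCP position; "tcp_rot": TCP orientation; "contact_force": force on the tool from outside, world axes, zero at the start; "wrist_torque": the same for the moment, N m; "width": finger opening in m.
Only numpy, scipy, OpenCV 4.12 (cv2) and the standard library are available. Lean on these libraries where they do the work, as an engineer would, in place of code of your own. Each camera call takes 0.05 s, during which the arm holds its last target. There are 200 camera calls.

## Task

Gently turn the pipette carousel by its upright steel posts until its one empty cradle stands over the orange front mark of the foot. Then take the blue pipette out of its bench dock, bring it into that empty cradle from the front with its collar above the fork, and, still holding it, press it gently down until its collar clicks in under both spring catches and is fully home; then let go and leave it hanging upright at the front. Do not drop it or force anything, and leave the bottle, the tip box and the beaker where they are.

Things in the scene. Friction and masses are not known exactly. Their poses are not given: they have to be found in the camera images.
- stand: Fixed foot of the pipette carousel: white disc, radius 105 mm, 14 mm thick; origin on the turning axis at the table top, z up. Its own -x side is the front, facing roughly the robot; there a 40 mm wide tongue with an orange stripe reaches 140 mm from the axis.
- hub (a point): Fixed point on the turning axis, 175 mm above the table; axes as the foot's. Around it turns the head: four cradles 95 mm from the axis, 90 deg apart, three holding fixed pipettes (green, yellow, red; tops 95 mm above the seats), one empty. The head's height is adjustable: the seats are clamped anywhere from 166 to 184 mm above the table. This is not measured: feel for it.
- front (a point): Fixed point 95 mm in front of the axis, 175 mm above the table: the pipette's axis must end here. Axes as the foot's, -x outward. A cradle is a flat fork open outward; its top is the seat. Gap 17 mm wide, back 8 mm inward of the pipette's axis, flared mouth ending 31 mm outward; lips 4 mm above the seat at its ends leave the collar 2.5 mm play in and out.
- post_goal (a point): Fixed point, axes as the foot's, where the upper part of one turning post is when the head angle is 0: 58 mm from the axis, 45 deg clockwise from the front mark seen from above, 235 mm above the table. Four such steel posts, diameter 12 mm, stand midway between the cradles and turn with the head, from 15 mm below to 80 mm above the seats; push them sideways.
- carousel (a joint): Angle of the turning head, rad, positive anticlockwise seen from above. At 0 the empty cradle is over the front mark; at q it points along the foot's -x turned anticlockwise by q. Starts between 0.8 and 2.5; end stops at -0.5 and 2.9. Friction of 0.12 N m holds it where it is left; push a post with no more than a few newtons, never over 30 N.
- catch_a (a joint): One of two steel spring catches facing each other across the empty cradle, left and right of the pipette. m; 0 = fully out (empty, or snapped over the collar), 0.003 while the collar squeezes past. Noses 6 mm round, 20 mm apart, centres 17 mm above the seat; grey housings up to 26 mm above the seat, 24.5 mm and more to each side of the axis.
- catch_b (a joint): The opposite catch, same values. The collar's underside meets the noses about 19 mm above the seat; squeezing past takes about 6 to 10 N in all, then it snaps down onto the rigid seat, underside on the seat top. More push than 24 N between pipette and cradle does damage.
- pipette_grip (a point): Middle of the blue pipette's white round handle, on its axis, z to the plunger. Handle diameter 25 mm, 28 mm below to 27 mm above; plunger top 42 mm above. Below: neck diameter 16, collar diameter 26 and 12 mm thick (lower edge bevelled, underside 53 mm below this point), shank diameter 14 to 123 mm below, nose cone diameter 8 to 178 mm below. About 0.1 kg.
- dock: Fixed grey block, 80 x 80 x 65 mm high, origin under its centre on the table. The pipette stands upright in a hole of 11 mm in its top, its nose cone 55 mm deep in the hole: it must be raised at least 60 mm to come free.
- reagent: Amber bottle, radius 30 mm, 130 mm tall, loose bystander; origin at the centre of its underside.
- tip_box: Closed blue and clear box of pipette tips, 120 x 80 x 67 mm high, loose bystander; origin at the centre of its underside.
- beaker: Small clear beaker, radius 30 mm, 70 mm tall, loose bystander; origin at the centre of its underside.
Mind the look-alikes: they are no part of the job. What is meant by the part that bears pipette_grip is not purple, and is the larger of those in its own colour.

How it is judged:
By the outcome, as a careful person would: the job done as asked, in the order asked, and still so for the second after the job is handed in, with the robot touching nothing.
It also fails if it takes over 61 s, if anything falls off the work surface, if the arm or the gripper's body presses on something with over 40 N, if the wrist force passes 120 N, or if a joint passes its speed limit or range.

## Working session

There is one attempt and no reset: what is moved stays moved. The work goes in short steps, Python scripts to look and compute and a tool call to move; the robot and the scene stay as the last step left them, time stands still between calls to the robot, and variables do not carry over. Pictures are saved under pics/ and viewed, about 8 in all and at most 12, crops included, and the job is handed in when it is done.

Besides the shell and the picture viewer there is one more tool, called after ">>>" as name([rows], argument=value, ...), one row to a line, values as JSON. carry_out: Moves the arm, as the interface text tells. Its arguments: {"type":"object","properties":{"plan":{"type":"array"}},"required":["plan"]}

```bash
ls; mkdir -p pics; cat > h.py <<'E'
import numpy as np, cv2
from bench import manip
from scipy.spatial.transform import Rotation as R
def cam(n):
    p=manip.camera_params(n);return np.array(p["K"],float),p["k1"],R.from_rotvec(np.ravel(p["rvec"])).as_matrix(),np.ravel(p["tvec"])
def D(k1): return np.array([k1,0,0,0,0.])
def ray(c,u,v):
    K,k1,Rm,t=c
    s=cv2.undistortPoints(np.array([[[u,v]]],float),K,D(k1))[0,0]
    d=Rm.T@np.array([s[0],s[1],1]);return -Rm.T@t,d/np.linalg.norm(d)
def atz(c,u,v,z):
    o,d=ray(c,u,v);return o+d*(z-o[2])/d[2]
def tri(rs):
    A=0;b=0
    for o,d in rs:
        P=np.eye(3)-np.outer(d,d);A=A+P;b=b+P@o
    x=np.linalg.solve(A,b);return x,[np.linalg.norm((np.eye(3)-np.outer(d,d))@(x-o)) for o,d in rs]
def proj(c,X):
    K,k1,Rm,t=c
    return cv2.projectPoints(np.atleast_2d(np.array(X,float)),cv2.Rodrigues(Rm)[0],t,K,D(k1))[0][:,0]
E
python3 - <<'E'
from h import *
s=manip.get_state();print(s, manip.pinch_z)
for n in("scene","top"):
    im=manip.get_image(n);cv2.imwrite(f"pics/{n}0.png",im)
    c=cam(n);print(n,c[0].round(1).tolist(),c[1],(-c[2].T@c[3]).round(3),c[2].round(2).tolist())
a=np.hstack([cv2.imread("pics/scene0.png")]);
E
```

```text
pics
{'time': 0.0, 'q': array([-1.29810179e+00,  2.21236924e-01,  1.52762154e+00,  4.77153364e-06,
        1.39468512e+00, -1.26108843e-01]), 'qd': array([ 0.00050054,  0.00140614, -0.00010467,  0.00117423, -0.00032841,
        0.00065968]), 'tau': array([ 4.21004579e-04, -4.96891022e+01, -3.89403963e+01, -2.41163752e-04,
        1.11243283e-02, -3.38225490e-06]), 'position': array([ 0.24252596, -0.57536942,  0.23018703]), 'tcp_rot': array([-3.14134262e+00,  1.93484961e-03, -1.17199354e+00]), 'contact_force': array([-0.05279078, -0.67121367, -0.38704397]), 'wrist_torque': array([ 0.01080012, -0.06113929, -0.02484876]), 'width': 0.08531910656620473} 0.0187
scene [[471.6, 0.0, 260.2], [0.0, 471.6, 187.8], [0.0, 0.0, 1.0]] -0.15672772355776904 [1.451 0.47  0.812] [[-0.51, 0.86, 0.02], [0.45, 0.28, -0.85], [-0.73, -0.42, -0.53]]
top [[398.1, 0.0, 263.3], [0.0, 398.1, 190.6], [0.0, 0.0, 1.0]] -0.12329961254246954 [ 0.43  -0.022  1.386] [[-0.02, -1.0, 0.0], [-0.99, 0.02, -0.11], [0.11, -0.01, -0.99]]
```

View pics/scene0.png

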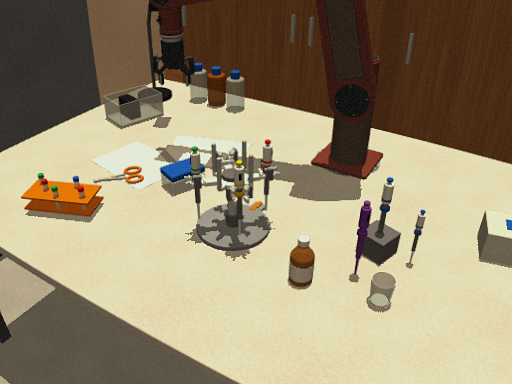

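View pics/top0.png

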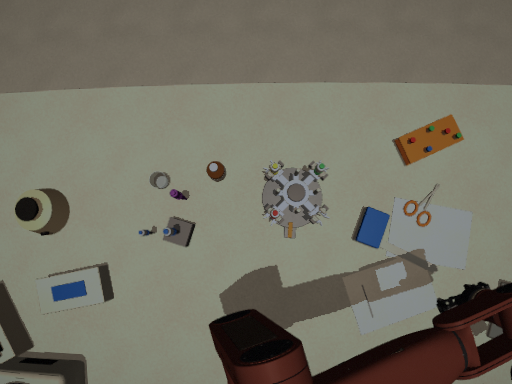

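Scene: carousel (234,195), large blue pipette in dock (387,195). Look-alikes: purple pipette (363,230), small blue pipette (419,228). In the top view these are at (169,231), (178,194) and (146,231). I choose the one in the dock and check it in a crop.

```bash
python3 - <<'E'
import cv2,numpy as np
t=cv2.imread("pics/top0.png");s=cv2.imread("pics/scene0.png")
def cr(i,x,y,w,h,W,H): return cv2.resize(i[y:y+h,x:x+w],(W,H),interpolation=cv2.INTER_CUBIC)
a=cr(t,250,150,100,100,400,400); b=cr(t,130,180,100,50*2,400,400)
c=cr(s,180,130,100,120,400,480);d=cr(s,340,160,100,120,400,480)
cv2.imwrite("pics/c0.png",np.hstack([cr(t,252,150,80,100,400,500),cr(s,340,170,96,120,400,500)]))
cv2.imwrite("pics/c1.png",np.hstack([cr(t,130,175,80,100,400,500),cr(s,184,130,100,125,400,500)]))
E
```

```text
(no output)
```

View pics/c0.png

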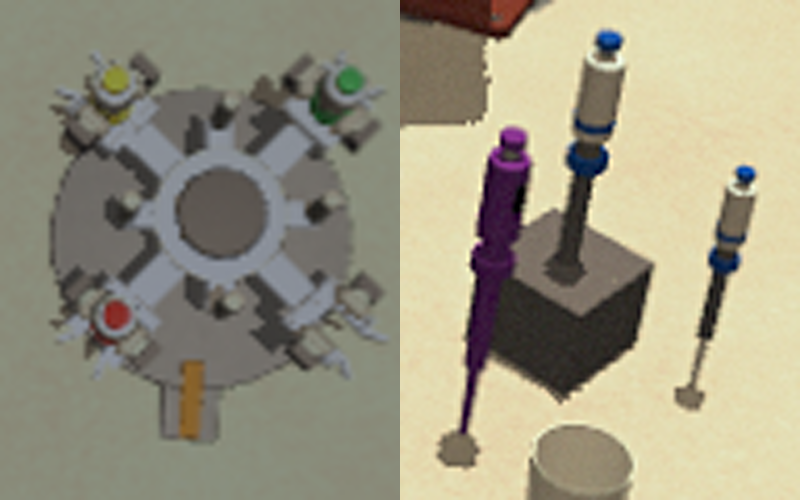

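View pics/c1.png

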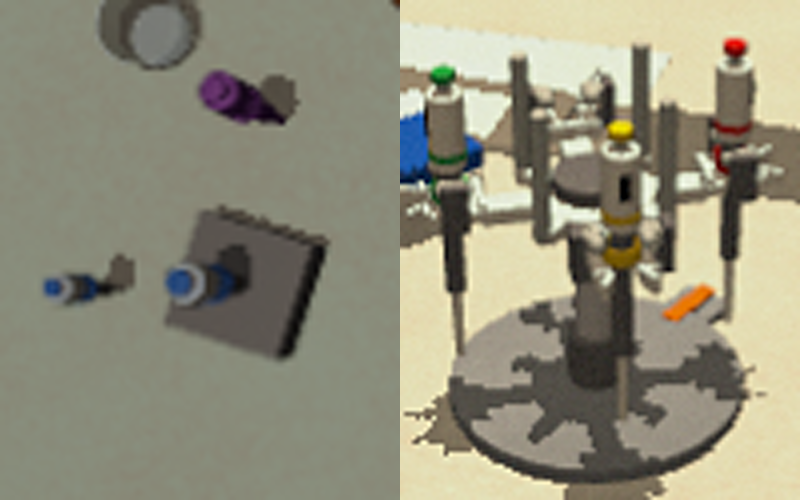

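```bash
python3 - <<'E'
from h import *
T=cam("top");S=cam("scene")
t=lambda x,y,ox=252,oy=150:(ox+x/5,oy+y/5)
g=lambda x,y:(340+(x-400)/4.1667,170+y/4.1667)
s=lambda x,y:(184+(x-400)/4,130+y/4)
print("plunger",tri([ray(T,*t(181,282,130,175)),ray(S,*g(609,36))]))
print("plunger top z.23",atz(T,*t(182,282,130,175),.230))
print("handle in scene z.188-ish")
for p in[(207,210),(325,240),(283,358),(167,325)]: print("dock",atz(T,*t(*p,130,175),.065).round(4))
for p in [(162,438),(217,442),(180,438),(199,438),(185,362),(204,362)]: print("tongue",atz(T,*t(*p),.014).round(4))
for p in [(50,232),(352,232)]: print("disc",atz(T,*t(*p),.014).round(4))
P=[atz(T,*t(*p),.255) for p in[(229,100),(326,205),(232,300),(120,204)]]
P=np.array(P);print("posts",P.round(4),P.mean(0).round(4),np.linalg.norm((P-P.mean(0)),axis=1).round(4))
for a,b in [((116,78),(621,128)),((350,80),(442,73)),((117,314),(734,46))]:
    x,r=tri([ray(T,*t(*a)),ray(S,*s(*b))]);print("plg",x.round(4),np.round(r,4))
# disc ellipse in scene
for p in [(449,380),(743,380),(596,480)]: print("sd",atz(S,*s(*p),.014).round(4))
E
```

```text
plunger (array([0.4421486 , 0.25730613, 0.22751666]), [np.float64(0.00019435955162621098), np.float64(0.0001943595516263188)])
plunger top z.23 [0.44217748 0.25592727 0.23      ]
handle in scene z.188-ish
dock [0.4917 0.279  0.065 ]
dock [0.4707 0.1996 0.065 ]
dock [0.393  0.2278 0.065 ]
dock [0.4155 0.3057 0.065 ]
tongue [ 0.4174 -0.0989  0.014 ]
tongue [ 0.414  -0.1367  0.014 ]
tongue [ 0.4172 -0.1113  0.014 ]
tongue [ 0.417  -0.1244  0.014 ]
tongue [ 0.4693 -0.1159  0.014 ]
tongue [ 0.469 -0.129  0.014]
disc [ 0.5607 -0.0245  0.014 ]
disc [ 0.5572 -0.2342  0.014 ]
posts [[ 0.6123 -0.1284  0.255 ]
 [ 0.5506 -0.1825  0.255 ]
 [ 0.4971 -0.1271  0.255 ]
 [ 0.5531 -0.0643  0.255 ]] [ 0.5533 -0.1256  0.255 ] [0.0591 0.057  0.0562 0.0612]
plg [ 0.6245 -0.0632  0.2644] [0. 0.]
plg [ 0.6219 -0.198   0.2629] [0.0005 0.0005]
plg [ 0.4901 -0.0616  0.2622] [0.0006 0.0006]
sd [ 0.618  -0.2135  0.014 ]
sd [ 0.5086 -0.0374  0.014 ]
sd [ 0.655  -0.0655  0.014 ]
```

```bash
cat >> h.py <<'E'
def go(x,y,z,yaw):
    "shift/turn shares from measured pose to tool-down pose at x,y,z,yaw"
    s=manip.get_state();Rc=R.from_euler('xyz',s['tcp_rot'])
    d=Rc.inv().apply(np.array([x,y,z])-s['position'])/.15
    w=(Rc.inv()*R.from_euler('xyz',[np.pi,0,yaw])).as_rotvec()/(np.pi/2)
    return np.r_[d,w].round(4).tolist()
def st():
    s=manip.get_state();print("t %.2f"%s['time'],"pos",s['position'].round(4),"yaw %.3f"%s['tcp_rot'][2],"tilt",R.from_euler('xyz',s['tcp_rot']).as_matrix()[:,2].round(4),"F",s['contact_force'].round(2),"w %.4f"%s['width'])
E
python3 -c "
from h import *
print(go(.45,-.15,.38,0))"
```

```text
[-2.0782, -2.3762, -0.9939, -0.0008, 0.0009, -0.7461]
```

>>> carry_out([
  [1, -0.25, -0.3, -0.2, 0, 0, 0],
  [1, -0.5, -0.55, -0.4, 0, 0, 0],
  [1, -0.7, -0.8, -0.6, 0, 0, 0],
  [1, -0.9, -1, -0.8, 0, 0, 0],
  [1, -1, -1, -1, 0, 0, 0],
])

```text
time: 0.72
position: [0.3237, -0.3771, 0.3821]
tcp_rot: [-3.141, 0.0, -1.169]
contact_force: [0.4, -0.5, -0.4]
width: -0.0004
```

>>> carry_out([
  [1, -0.25, -0.25, 0, 0, 0, 0],
  [1, -0.5, -0.5, 0, 0, 0, -0.1],
  [1, -0.75, -0.75, 0, 0, 0, -0.2],
  [1, -1, -1, 0, 0, 0, -0.3],
  [1, -1, -1, 0, 0, 0, -0.4],
])

```text
time: 1.35
position: [0.4036, -0.1797, 0.3812]
tcp_rot: [-3.141, 0.0, -0.533]
contact_force: [-0.1, -1.1, -0.1]
width: 0.0
```

```bash
python3 -c "
from h import *
st();print(go(.45,-.15,.38,0))"
```

```text
t 1.35 pos [ 0.4036 -0.1797  0.3812] yaw -0.533 tilt [ 5.e-04  8.e-04 -1.e+00] F [-0.07 -1.14 -0.08] w 0.0000
[0.166, -0.3279, 0.0086, -0.0006, -0.0001, -0.3393]
```

>>> carry_out([
  [1, 0.1, -0.1, 0, 0, 0, -0.1],
  [1, 0.17, -0.33, 0, 0, 0, -0.2],
  [1, 0.17, -0.33, 0, 0, 0, -0.34],
  [1, 0.17, -0.33, 0, 0, 0, -0.34],
  [1, 0.17, -0.33, 0, 0, 0, -0.34],
])

```text
time: 1.98
position: [0.4498, -0.154, 0.3811]
tcp_rot: [-3.141, 0.0, -0.013]
contact_force: [1.3, -0.9, 0.8]
width: 0.0004
```

```bash
python3 - <<'E'
from h import *
import pickle
st();c=cam("wrist");im=manip.get_image("wrist");pickle.dump(c,open("w1.pkl","wb"))
print((-c[2].T@c[3]).round(3),c[2].round(2).tolist(),c[0][0,0])
cv2.imwrite("pics/w1.png",cv2.resize(im,(800,600),interpolation=cv2.INTER_CUBIC))
for a in (0,1.5708,3.14,4.71): pass
print(proj(c,[[.555,-.128,.175],[.416,-.118,.014]]))
E
```

```text
t 1.98 pos [ 0.4498 -0.154   0.3811] yaw -0.013 tilt [-4.e-04  1.e-04 -1.e+00] F [ 1.33 -0.93  0.75] w 0.0004
[ 0.452 -0.085  0.524] [[1.0, -0.01, 0.0], [-0.01, -0.96, 0.27], [-0.0, -0.27, -0.96]] 323.3865506244412
[[352.89149608 135.81315645]
 [233.35702279 117.77751726]]
```

View pics/w1.png

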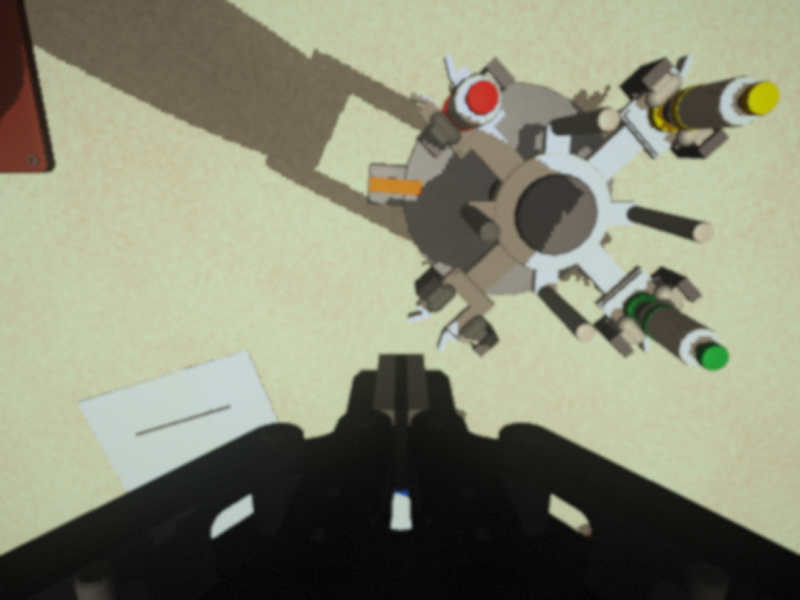

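```bash
python3 - <<'E'
from h import *
import pickle
W=pickle.load(open("w1.pkl","rb"));T=cam("top");S=cam("scene")
w=lambda x,y:(x/1.5625,y/1.5625)
t=lambda x,y,ox=252,oy=150:(ox+x/5,oy+y/5)
s=lambda x,y:(184+(x-400)/4,130+y/4)
pts={}
for n,a,b,c in [("y",(116,78),(764,97),(621,128)),("g",(350,80),(713,357),(442,73)),("r",(117,314),(482,97),(734,46))]:
    x,r=tri([ray(T,*t(*a)),ray(W,*w(*b)),ray(S,*s(*c))]);pts[n]=x;print(n,x.round(4),np.round(r,4))
P=[]
for a,b in [((229,100),(702,231)),((326,205),(585,332)),((232,300),(488,231)),((120,204),(607,119))]:
    x,r=tri([ray(T,*t(*a)),ray(W,*w(*b))]);P.append(x);print("post",x.round(4),np.round(r,4))
print(np.mean(P,0).round(4), ((pts['g']+pts['r'])/2).round(4))
Q=np.array([atz(W,*w(*p),.248)for p in[(702,231),(585,332),(488,231),(607,119)]]);print("W posts@.248",Q.round(4),Q.mean(0).round(4),np.linalg.norm(Q-Q.mean(0),axis=1).round(4))
Q=np.array([atz(W,*w(*p),.263)for p in[(713,357),(482,97)]]);print(Q.mean(0).round(4))
for p in [(369,164),(368,204),(369,185),(423,187)]: print(atz(W,*w(*p),.014).round(4))
print("hubcap",atz(W,*w(556,214),.17).round(4),atz(T,*t(222,212),.17).round(4))
E
```

```text
y [ 0.6253 -0.0629  0.2653] [0.001  0.001  0.0005]
g [ 0.6227 -0.1977  0.2639] [0.0013 0.0011 0.0005]
r [ 0.4908 -0.0613  0.2627] [0.001  0.0007 0.0005]
post [ 0.6121 -0.1286  0.2559] [0.0003 0.0003]
post [ 0.549  -0.1802  0.2704] [0.0001 0.0001]
post [ 0.4965 -0.1262  0.264 ] [0. 0.]
post [ 0.554  -0.068   0.2571] [0.0039 0.0039]
[ 0.5529 -0.1258  0.2618] [ 0.5567 -0.1295  0.2633]
W posts@.248 [[ 0.6168 -0.1302  0.248 ]
 [ 0.5577 -0.1885  0.248 ]
 [ 0.4993 -0.1288  0.248 ]
 [ 0.5588 -0.0712  0.248 ]] [ 0.5582 -0.1297  0.248 ] [0.0587 0.0588 0.0589 0.0585]
[ 0.558  -0.1299  0.263 ]
[ 0.4209 -0.0988  0.014 ]
[ 0.4188 -0.1376  0.014 ]
[ 0.4203 -0.119   0.014 ]
[ 0.4738 -0.1216  0.014 ]
hubcap [ 0.5598 -0.1299  0.17  ] [ 0.5564 -0.1302  0.17  ]
```

```bash
python3 -c "
from h import *
print(go(.499,-.160,.217,0))"
```

```text
[0.3284, 0.0356, 1.0945, -0.0, 0.0001, -0.0082]
```

>>> carry_out([
  [1, 0.16, 0.02, 0.2, 0, 0, 0],
  [1, 0.33, 0.04, 0.4, 0, 0, 0],
  [1, 0.33, 0.04, 0.7, 0, 0, 0],
  [1, 0.33, 0.04, 1, 0, 0, 0],
  [1, 0.33, 0.04, 1, 0, 0, 0],
])

```text
time: 2.65
position: [0.4969, -0.1594, 0.2274]
tcp_rot: [-3.138, 0.007, -0.012]
contact_force: [-0.3, 0.5, 0.3]
width: -0.0001
```

```bash
python3 - <<'E'
from h import *
st()
A=np.array([.5575,-.1295])
print(go(.499,-.160,.217,0))
print("touch",go(.499,-.1288-.017,.217,0))
# arc: post angle a, tool behind (anticlockwise) by 17 mm tangentially, yaw=a-pi
for a in np.deg2rad([179.3,170,160,150,140,130.5]):
    p=A+.0585*np.array([np.cos(a),np.sin(a)])+.017*np.array([-np.sin(a),np.cos(a)])
    print(np.rad2deg(a).round(1),p.round(4),go(*p,.217,a-np.pi))
E
```

```text
t 2.65 pos [ 0.4969 -0.1594  0.2274] yaw -0.012 tilt [-0.0074  0.0037 -1.    ] F [-0.26  0.55  0.34] w -0.0001
[0.0149, 0.0039, 0.0691, -0.0023, 0.0047, -0.0076]
touch [0.0138, -0.0907, 0.0695, -0.0023, 0.0047, -0.0076]
179.3 [ 0.4988 -0.1458] [0.0124, -0.0908, 0.0695, -0.0023, 0.0047, 0.0002]
170.0 [ 0.4969 -0.1361] [-0.0008, -0.1553, 0.0698, -0.0019, 0.0049, 0.1035]
160.0 [ 0.4967 -0.1255] [-0.0031, -0.2261, 0.0701, -0.0015, 0.0051, 0.2146]
150.0 [ 0.4983 -0.115 ] [0.0069, -0.2962, 0.0703, -0.001, 0.0052, 0.3257]
140.0 [ 0.5018 -0.1049] [0.0289, -0.3635, 0.0704, -0.0006, 0.0053, 0.4368]
130.5 [ 0.5066 -0.0961] [0.0603, -0.4229, 0.0703, -0.0001, 0.0054, 0.5424]
```

>>> carry_out([
  [1, 0.012, -0.02, 0.07, 0, 0, 0],
  [1, 0.012, -0.05, 0.07, 0, 0, 0],
  [1, 0.012, -0.07, 0.07, 0, 0, 0],
  [1, 0.012, -0.09, 0.07, 0, 0, 0],
  [1, 0.012, -0.11, 0.07, 0, 0, 0.02],
])

```text
time: 3.28
position: [0.5016, -0.1442, 0.2216]
tcp_rot: [3.14, -0.001, -0.043]
contact_force: [-1.5, -2.0, 1.4]
width: 0.0004
```

```bash
python3 - <<'E'
from h import *
st()
A=np.array([.5575,-.1295])
for a in np.deg2rad([170,160,150,140,135,130.5]):
    p=A+.0585*np.array([np.cos(a),np.sin(a)])+.017*np.array([-np.sin(a),np.cos(a)])
    print(np.rad2deg(a).round(1),p.round(4),go(*p,.217,a-np.pi))
E
```

```text
t 3.27 pos [ 0.5016 -0.1442  0.2216] yaw -0.043 tilt [ 7.0e-04 -1.6e-03 -1.0e+00] F [-1.53 -1.96  1.41] w 0.0004
170.0 [ 0.4969 -0.1361] [-0.0336, -0.0528, 0.0303, 0.0009, -0.0005, 0.084]
160.0 [ 0.4967 -0.1255] [-0.0381, -0.1235, 0.0302, 0.0009, -0.0006, 0.1951]
150.0 [ 0.4983 -0.115 ] [-0.0303, -0.1938, 0.0301, 0.0008, -0.0007, 0.3062]
140.0 [ 0.5018 -0.1049] [-0.0103, -0.2617, 0.03, 0.0008, -0.0008, 0.4173]
135.0 [ 0.5041 -0.1002] [0.004, -0.2941, 0.0299, 0.0008, -0.0008, 0.4729]
130.5 [ 0.5066 -0.0961] [0.0193, -0.3221, 0.0299, 0.0007, -0.0009, 0.5229]
```

>>> carry_out([
  [1, -0.033, -0.053, 0.02, 0, 0, 0.08],
  [1, -0.036, -0.088, 0.02, 0, 0, 0.14],
  [1, -0.038, -0.123, 0.02, 0, 0, 0.195],
  [1, -0.034, -0.158, 0.02, 0, 0, 0.25],
  [1, -0.03, -0.194, 0.02, 0, 0, 0.306],
])

```text
time: 3.9
position: [0.4984, -0.115, 0.2182]
tcp_rot: [3.141, -0.001, -0.526]
contact_force: [1.3, -3.8, -0.3]
width: -0.0002
```

```bash
python3 - <<'E'
from h import *
st();im=manip.get_image("top");cv2.imwrite("pics/top1.png",im)
A=np.array([.5575,-.1295])
for a in np.deg2rad([145,140,135,130.5]):
    p=A+.0585*np.array([np.cos(a),np.sin(a)])+.017*np.array([-np.sin(a),np.cos(a)])
    print(np.rad2deg(a).round(1),p.round(4),go(*p,.217,a-np.pi))
E
```

```text
t 3.90 pos [ 0.4984 -0.115   0.2182] yaw -0.526 tilt [ 7.0e-04 -1.4e-03 -1.0e+00] F [ 1.28 -3.81 -0.31] w -0.0002
145.0 [ 0.4998 -0.1099] [-0.0065, -0.0294, 0.0075, -0.0001, -0.0005, 0.052]
140.0 [ 0.5018 -0.1049] [-0.0121, -0.0644, 0.0075, -0.0001, -0.0005, 0.1075]
135.0 [ 0.5041 -0.1002] [-0.0146, -0.0998, 0.0075, -0.0001, -0.0005, 0.1631]
130.5 [ 0.5066 -0.0961] [-0.0142, -0.1317, 0.0075, -0.0002, -0.0005, 0.2131]
```

>>> carry_out([
  [1, -0.005, -0.029, 0.007, 0, 0, 0.05],
  [1, -0.01, -0.06, 0.007, 0, 0, 0.1],
  [1, -0.013, -0.08, 0.007, 0, 0, 0.13],
  [1, -0.014, -0.1, 0.007, 0, 0, 0.16],
  [1, -0.014, -0.118, 0.007, 0, 0, 0.19],
])

```text
time: 4.58
position: [0.5052, -0.0986, 0.217]
tcp_rot: [3.141, -0.001, -0.821]
contact_force: [-0.2, -2.9, -0.4]
width: -0.0001
```

```bash
python3 - <<'E'
from h import *
st();print(go(.47,-.15,.25,-.45))
E
```

```text
t 4.58 pos [ 0.5052 -0.0986  0.217 ] yaw -0.821 tilt [ 1.e-04 -9.e-04 -1.e+00] F [-0.17 -2.86 -0.44] w -0.0001
[0.0913, 0.4055, -0.2195, 0.0004, -0.0004, -0.2365]
```

>>> carry_out([
  [1, 0, 0.1, 0, 0, 0, 0],
  [1, 0.05, 0.25, -0.1, 0, 0, -0.05],
  [1, 0.09, 0.4, -0.22, 0, 0, -0.15],
  [1, 0.09, 0.5, -0.4, 0, 0, -0.26],
  [1, 0.1, 0.6, -0.6, 0, 0, -0.37],
])

```text
time: 5.2
position: [0.4482, -0.1711, 0.3071]
tcp_rot: [-3.141, 0.001, -0.232]
contact_force: [0.5, -1.0, 0.3]
width: 0.0003
```

```bash
python3 - <<'E'
from h import *
st();print(go(.47,-.20,.32,-0.08))
E
```

```text
t 5.20 pos [ 0.4482 -0.1711  0.3071] yaw -0.232 tilt [-1.e-03  7.e-04 -1.e+00] F [ 0.5 -1.   0.3] w 0.0003
[0.186, 0.1538, -0.0863, -0.0003, 0.0007, -0.097]
```

>>> carry_out([
  [1, 0.1, 0.08, -0.08, 0, 0, -0.05],
  [1, 0.18, 0.15, -0.08, 0, 0, -0.1],
  [1, 0.18, 0.15, -0.08, 0, 0, -0.1],
  [1, 0.18, 0.15, -0.08, 0, 0, -0.1],
  [1, 0.18, 0.15, -0.08, 0, 0, -0.1],
])

```text
time: 5.82
position: [0.4701, -0.1983, 0.3185]
tcp_rot: [-3.141, 0.0, -0.082]
contact_force: [-0.9, 0.5, -0.1]
width: -0.0
```

```bash
python3 - <<'E'
from h import *
import pickle
st();c=cam("wrist");im=manip.get_image("wrist");pickle.dump(c,open("w2.pkl","wb"))
cv2.imwrite("pics/w2raw.png",im)
cv2.imwrite("pics/w2.png",cv2.resize(im[:300,80:480],(800,600),interpolation=cv2.INTER_CUBIC))
E
```

```text
t 5.83 pos [ 0.4701 -0.1983  0.3185] yaw -0.082 tilt [-4.e-04  4.e-04 -1.e+00] F [-0.85  0.52 -0.05] w -0.0000
```

View pics/w2.png

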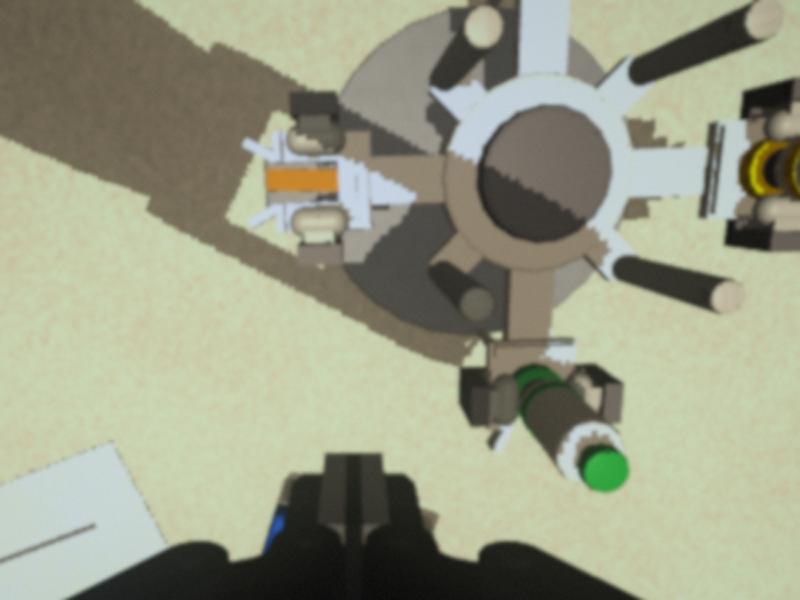

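```bash
python3 - <<'E'
from h import *
import pickle
W=pickle.load(open("w2.pkl","rb"))
w=lambda x,y:(80+x/2,y/2)
for z in(.248,.251):
    Q=np.array([atz(W,*w(*p),z)for p in[(484,26),(477,303),(727,296),(765,20)]])[:,:2]
    A=Q.mean(0);a=np.unwrap(np.arctan2(*(Q-A).T[::-1]));print(z,A.round(4),np.linalg.norm(Q-A,axis=1).round(4),np.rad2deg(a).round(2))
for z in (.168,.172): print("cap",atz(W,*w(545,173),z).round(4))
s1,s2=atz(W,*w(267,179),.014),atz(W,*w(338,179.5),.014);print("stripe",s1.round(4),s2.round(4), "yaw stripe",np.arctan2(*(s2-s1)[1::-1]).round(4),"yaw A", np.arctan2(*(A-s1[:2])[::-1]).round(4),np.linalg.norm(A-s1[:2]).round(4))
print("noses",atz(W,*w(317,137),.188).round(4),atz(W,*w(320,221),.188).round(4))
print("fork",atz(W,*w(300,163),.168).round(4),atz(W,*w(300,199),.168).round(4),"back",atz(W,*w(341,182),.168).round(4))
E
```

```text
0.248 [ 0.5587 -0.1295] [0.0589 0.0587 0.0585 0.0587] [131.81 221.83 311.87 401.38]
0.251 [ 0.5576 -0.1295] [0.0581 0.0579 0.0576 0.0578] [131.81 221.83 311.87 401.38]
cap [ 0.5604 -0.1288  0.168 ]
cap [ 0.5593 -0.1289  0.172 ]
stripe [ 0.4208 -0.1175  0.014 ] [ 0.4677 -0.1216  0.014 ] yaw stripe -0.0878 yaw A -0.0875 0.1373
noses [ 0.4642 -0.1078  0.188 ] [ 0.4623 -0.1403  0.188 ]
fork [ 0.455  -0.1162  0.168 ] [ 0.4534 -0.1311  0.168 ] back [ 0.4719 -0.1254  0.168 ]
```

```bash
python3 - <<'E'
from h import *
A=np.array([.558,-.1295]);p0=np.array([.5052,-.0986]);d=-np.deg2rad(1.7)
p=A+R.from_rotvec([0,0,d]).as_matrix()[:2,:2]@(p0-A);yaw=-.821+d
back=np.array([np.sin(yaw),-np.cos(yaw)])
print(p,yaw, "pre",go(*(p+.02*back),.217,yaw)); print("fin",go(*p,.217,yaw))
E
```

```text
[ 0.50613993 -0.09704722] -0.8506705972839036 pre [0.0912, -0.5966, 0.6776, -0.0001, 0.0002, 0.4894]
fin [0.1839, -0.6924, 0.6776, -0.0001, 0.0002, 0.4894]
```

>>> carry_out([
  [1, 0.02, -0.2, 0.1, 0, 0, 0.118],
  [1, 0.05, -0.4, 0.2, 0, 0, 0.236],
  [1, 0.07, -0.5, 0.35, 0, 0, 0.354],
  [1, 0.08, -0.56, 0.5, 0, 0, 0.47],
  [1, 0.091, -0.597, 0.678, 0, 0, 0.489],
])

```text
time: 6.5
position: [0.4916, -0.1098, 0.2168]
tcp_rot: [-3.141, -0.001, -0.852]
contact_force: [-0.1, -0.4, -0.6]
width: -0.0004
```

```bash
python3 - <<'E'
from h import *
st();print("fin",go(.50614,-.09705,.217,-.8507))
E
```

```text
t 6.50 pos [ 0.4916 -0.1098  0.2168] yaw -0.852 tilt [ 9.e-04 -3.e-04 -1.e+00] F [-0.09 -0.44 -0.6 ] w -0.0004
fin [-0.0, -0.1288, -0.0016, -0.0003, -0.0005, -0.0006]
```

>>> carry_out([
  [1, 0, -0.06, 0, 0, 0, 0],
  [1, 0, -0.1, 0, 0, 0, 0],
  [1, 0, -0.115, 0, 0, 0, 0],
  [1, 0, -0.125, 0, 0, 0, 0],
  [1, 0, -0.13, 0, 0, 0, 0],
])

```text
time: 7.12
position: [0.5062, -0.0983, 0.2177]
tcp_rot: [3.141, -0.001, -0.85]
contact_force: [-1.5, -1.6, 1.6]
width: 0.0003
```

>>> carry_out([
  [1, 0, 0.06, 0, 0, 0, 0],
  [1, 0.04, 0.2, -0.1, 0, 0, -0.08],
  [1, 0, 0.38, -0.3, 0, 0, -0.2],
  [1, -0.1, 0.55, -0.5, 0, 0, -0.32],
  [1, -0.18, 0.69, -0.67, 0, 0, -0.44],
])

```text
time: 7.75
position: [0.4092, -0.1462, 0.3185]
tcp_rot: [3.142, -0.001, -0.156]
contact_force: [-0.0, -0.2, 0.5]
width: 0.0
```

```bash
python3 - <<'E'
from h import *
st();print(go(.47,-.20,.32,-0.085)); print(go(.3,.1,.38,0))
E
```

```text
t 7.75 pos [ 0.4092 -0.1462  0.3185] yaw -0.156 tilt [ 5.e-04 -1.e-04 -1.e+00] F [-0.01 -0.16  0.51] w 0.0000
[0.4559, 0.2912, -0.0096, 0.0, -0.0003, -0.0453]
[-0.9744, -1.5082, -0.4105, 0.0001, -0.0003, -0.0994]
```

>>> carry_out([
  [1, 0.25, 0.15, 0, 0, 0, -0.045],
  [1, 0.456, 0.29, 0, 0, 0, -0.045],
  [1, 0.456, 0.29, 0, 0, 0, -0.045],
  [1, 0.456, 0.29, 0, 0, 0, -0.045],
  [1, 0.456, 0.29, 0, 0, 0, -0.045],
])

```text
time: 8.38
position: [0.4705, -0.1992, 0.3176]
tcp_rot: [-3.141, 0.0, -0.091]
contact_force: [0.8, -0.2, 0.2]
width: -0.0003
```

```bash
python3 - <<'E'
from h import *
import pickle
st();c=cam("wrist");im=manip.get_image("wrist");pickle.dump(c,open("w3.pkl","wb"))
cv2.imwrite("pics/w3raw.png",im)
cv2.imwrite("pics/w3.png",cv2.resize(im[:270,120:480],(800,600),interpolation=cv2.INTER_CUBIC))
E
```

```text
t 8.38 pos [ 0.4705 -0.1992  0.3176] yaw -0.091 tilt [-0.e+00  2.e-04 -1.e+00] F [ 0.81 -0.17  0.19] w -0.0003
```

View pics/w3.png

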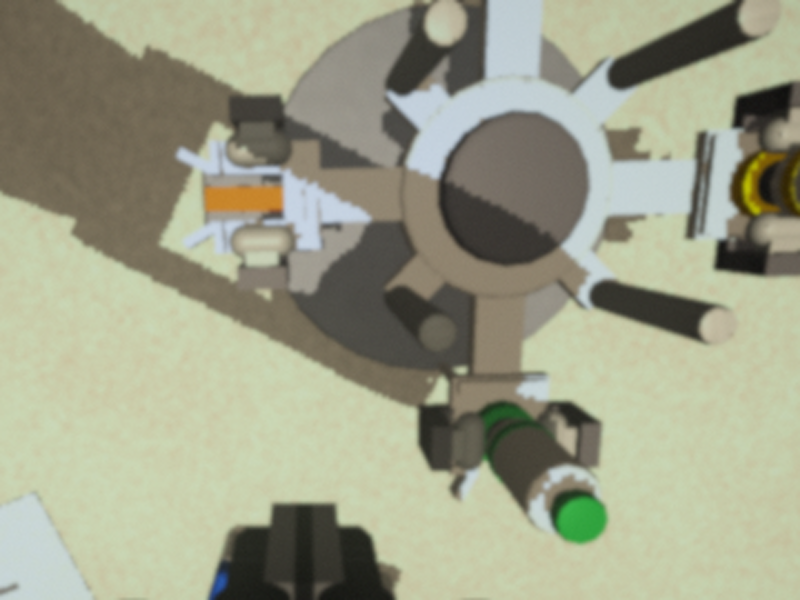

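```bash
python3 - <<'E'
from h import *
import pickle
W=pickle.load(open("w3.pkl","rb"))
k=800/360;w=lambda x,y:(120+x/k,y/k)
Q=np.array([atz(W,*w(*p),.250)for p in[(446,22),(437,331),(716,325),(757,16)]])[:,:2]
A=Q.mean(0);a=np.unwrap(np.arctan2(*(Q-A).T[::-1]));print(A.round(4),np.linalg.norm(Q-A,axis=1).round(4),np.rad2deg(a).round(2),(np.rad2deg(a)-[0,90,180,270]).mean())
s1,s2=atz(W,*w(205,199.5),.014),atz(W,*w(283,199.5),.014);print("stripe",s1.round(4),"yaw stripe",np.arctan2(*(s2-s1)[1::-1]).round(4),"yaw A", np.arctan2(*(A-s1[:2])[::-1]).round(4))
n=[atz(W,*w(260,151),.187),atz(W,*w(263,240),.187)];print("noses",n, "mid", (n[0]+n[1])/2)
print("front by yaw -.0876", A-.095*np.array([np.cos(.0876),-np.sin(.0876)]))
E
```

```text
[ 0.5577 -0.1296] [0.058  0.0579 0.058  0.0577] [131.02 221.07 311.2  401.03] 131.07822283721174
stripe [ 0.4205 -0.1182  0.014 ] yaw stripe -0.0898 yaw A -0.0824
noses [array([ 0.46429259, -0.10815155,  0.187     ]), array([ 0.46211718, -0.13909141,  0.187     ])] mid [ 0.46320488 -0.12362148  0.187     ]
front by yaw -.0876 [ 0.46302518 -0.12125621]
```

```bash
python3 - <<'E'
from h import *
A=np.array([.558,-.1295]);p0=np.array([.50614,-.09705]);d=-np.deg2rad(1.0)
p=A+R.from_rotvec([0,0,d]).as_matrix()[:2,:2]@(p0-A);yaw=-.85+d
back=np.array([np.sin(yaw),-np.cos(yaw)])
print(p,yaw, "pre",go(*(p+.012*back),.217,yaw)); print("fin",go(*p,.217,yaw))
E
```

```text
[ 0.50671423 -0.09614986] -0.8674532925199433 pre [0.1216, -0.6491, 0.6717, -0.0, -0.0001, 0.4945]
fin [0.1777, -0.7061, 0.6717, -0.0, -0.0001, 0.4945]
```

>>> carry_out([
  [1, 0.02, -0.2, 0.1, 0, 0, 0.118],
  [1, 0.05, -0.4, 0.2, 0, 0, 0.236],
  [1, 0.07, -0.5, 0.35, 0, 0, 0.354],
  [1, 0.08, -0.58, 0.5, 0, 0, 0.47],
  [1, 0.1216, -0.649, 0.672, 0, 0, 0.4945],
])

```text
time: 9.05
position: [0.498, -0.1035, 0.2168]
tcp_rot: [-3.141, -0.001, -0.87]
contact_force: [-0.2, 0.5, 0.1]
width: 0.0005
```

>>> carry_out([
  [1, 0, -0.04, 0, 0, 0, 0],
  [1, 0, -0.06, 0, 0, 0, 0],
  [1, 0, -0.072, 0, 0, 0, 0],
  [1, 0, -0.08, 0, 0, 0, 0],
  [1, 0, -0.08, 0, 0, 0, 0],
])

```text
time: 9.68
position: [0.5075, -0.0971, 0.2174]
tcp_rot: [-3.141, -0.001, -0.868]
contact_force: [-0.3, -0.7, 1.1]
width: 0.0002
```

```bash
python3 - <<'E'
from h import *
st();print(go(.50671,-.09615,.217,-.8675)); print(go(.35,-.15,.38,0))
E
```

```text
t 9.68 pos [ 0.5075 -0.0971  0.2174] yaw -0.868 tilt [ 1.2e-03 -6.0e-04 -1.0e+00] F [-0.31 -0.69  1.1 ] w 0.0002
[-0.0084, 0.0, 0.0027, -0.0003, -0.0008, -0.0004]
[-0.4083, 1.0287, -1.085, 0.0, -0.0009, -0.5526]
```

>>> carry_out([
  [1, 0, 0.06, 0, 0, 0, 0],
  [1, 0.04, 0.2, -0.1, 0, 0, -0.08],
  [1, 0, 0.38, -0.3, 0, 0, -0.2],
  [1, -0.05, 0.58, -0.5, 0, 0, -0.32],
  [1, -0.08, 0.75, -0.67, 0, 0, -0.44],
])

```text
time: 10.3
position: [0.4125, -0.1608, 0.3183]
tcp_rot: [3.141, -0.001, -0.174]
contact_force: [0.5, -0.7, 0.5]
width: -0.0001
```

```bash
python3 - <<'E'
from h import *
import pickle
st();c=cam("wrist");im=manip.get_image("wrist");c2=cam("wrist");pickle.dump(c,open("w4.pkl","wb"));print(np.abs(c[3]-c2[3]).max())
cv2.imwrite("pics/w4.png",cv2.resize(im[:300,112:],(800,600),interpolation=cv2.INTER_CUBIC))
print(go(.33,0.0,.40,0));print(go(.4422,.2565,.33,0))
E
```

```text
t 10.30 pos [ 0.4125 -0.1608  0.3183] yaw -0.174 tilt [ 8.e-04 -4.e-04 -1.e+00] F [ 0.55 -0.67  0.54] w -0.0001
0.007184368826406939
[-0.7143, -0.9785, -0.526, 0.0026, -0.0026, -0.1048]
[-0.2587, -2.7896, -0.064, 0.0026, -0.0026, -0.1048]
```

View pics/w4.png

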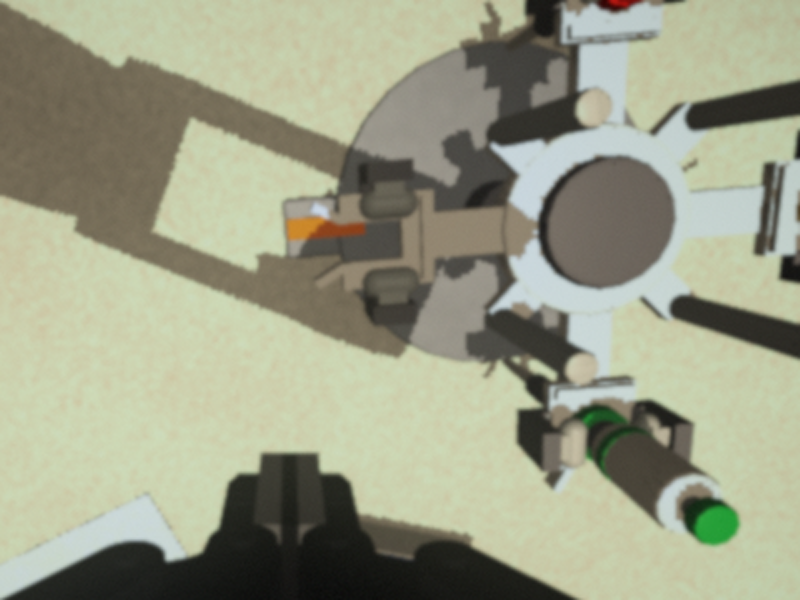

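```bash
python3 - <<'E'
from h import *
import pickle
for f,w,p1,p2,s1,s2 in [("w3",lambda x,y:(120+x/(800/360),y/(800/360)),(446,22),(437,331),(205,199.5),(283,199.5)),("w4",lambda x,y:(112+x/2,y/2),(594,107),(581,367.5),(287,229.5),(366,229.5))]:
    W=pickle.load(open(f+".pkl","rb"))
    P1,P2=[atz(W,*w(*p),.250)[:2] for p in (p1,p2)]
    S1,S2=[atz(W,*w(*p),.014)[:2] for p in (s1,s2)]
    c=P1-P2; ax=np.array([c[1],-c[0]])/np.linalg.norm(c); A=(P1+P2)/2+.058*np.cos(np.pi/4)*ax
    hy=np.arctan2(ax[1],ax[0]); print(f,"chord",np.linalg.norm(c),"A",A,"head yaw",hy,"foot yaw(A)",np.arctan2(*(A-S1)[::-1]),"(stripe)",np.arctan2(*(S2-S1)[::-1]),np.linalg.norm(A-S1))
E
```

```text
w3 chord 0.08201205872534177 A [ 0.55770369 -0.12948181] head yaw -0.06795218033441434 foot yaw(A) -0.08173708279445396 (stripe) -0.08976470778745449 0.13767453326357457
w4 chord 0.08239702905389895 A [ 0.55792534 -0.12964603] head yaw -0.09768228674909508 foot yaw(A) -0.08616250570120695 (stripe) -0.17270874942476563 0.1380455836981313
```

>>> carry_out([
  [1, -0.1, -0.2, -0.1, 0, 0, 0],
  [1, -0.15, -0.45, -0.1, 0, 0, 0],
  [1, -0.2, -0.7, -0.1, 0, 0, 0],
  [0, -0.25, -0.95, -0.1, 0, 0, 0],
  [-1, -0.25, -1, -0.1, 0, 0, 0],
])

```text
time: 10.98
position: [0.4033, -0.0043, 0.3319]
tcp_rot: [-3.141, -0.0, -0.179]
contact_force: [-0.3, -0.7, 0.3]
width: 0.0356
```

>>> carry_out([
  [-1, 0, -0.25, 0, 0, 0, 0],
  [-1, 0, -0.5, 0, 0, 0, -0.05],
  [-1, 0, -0.75, 0, 0, 0, -0.11],
  [-1, 0, -1, 0, 0, 0, -0.11],
  [-1, 0, -1, 0, 0, 0, -0.11],
])

```text
time: 11.6
position: [0.4306, 0.1427, 0.3316]
tcp_rot: [-3.142, 0.001, -0.005]
contact_force: [0.1, -1.2, 0.1]
width: 0.0855
```

```bash
python3 - <<'E'
from h import *
import pickle
st();print(go(.4425,.2565,.33,0))
c=cam("wrist");im=manip.get_image("wrist");pickle.dump(c,open("w5.pkl","wb"))
cv2.imwrite("pics/w5.png",cv2.resize(im[:300,112:],(800,600),interpolation=cv2.INTER_CUBIC))
print(proj(c,[.4422,.2565,.23]))
E
```

```text
t 11.60 pos [0.4306 0.1427 0.3316] yaw -0.005 tilt [-9.e-04  1.e-04 -1.e+00] F [ 0.08 -1.19  0.08] w 0.0855
[0.0755, -0.759, 0.0103, -0.0, 0.0006, -0.0034]
[[271.07506908  27.93385325]]
```

View pics/w5.png

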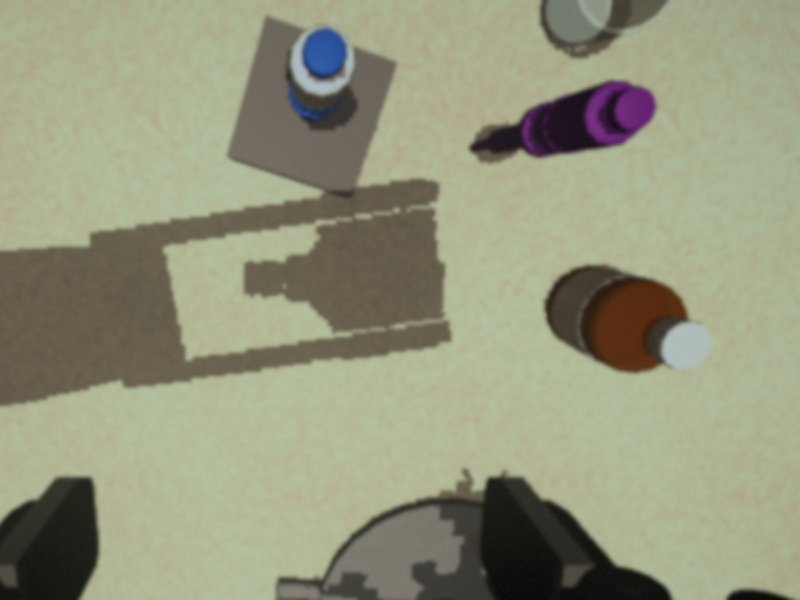

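```bash
python3 - <<'E'
from h import *
import pickle
W=pickle.load(open("w5.pkl","rb"));w=lambda x,y:(112+x/2,y/2)
p=atz(W,*w(324,52),.23);print(p,atz(W,*w(320,58),.215))
D4=np.array([atz(W,*w(*q),.065) for q in[(267,17),(396,63),(353,193),(229,157)]]);print(D4.mean(0))
print(go(p[0],p[1],.33,0));print(atz(W,*w(632,106),.23))
E
```

```text
[0.44420493 0.25770724 0.23      ] [0.44352205 0.2585187  0.215     ]
[0.44537098 0.25775393 0.065     ]
[0.087, -0.7743, 0.0102, 0.0004, 0.0006, -0.0039]
[0.5527286  0.23994511 0.23      ]
```

>>> carry_out([
  [-1, 0.05, -0.3, 0, 0, 0, 0],
  [-1, 0.09, -0.55, 0, 0, 0, 0],
  [-1, 0.09, -0.774, 0.05, 0, 0, 0],
  [-1, 0.09, -0.774, 0.3, 0, 0, 0],
  [-1, 0.09, -0.774, 0.4, 0, 0, 0],
])

```text
time: 12.28
position: [0.444, 0.2561, 0.2697]
tcp_rot: [3.14, 0.003, -0.008]
contact_force: [-0.6, -0.5, -0.1]
width: 0.0852
```

```bash
python3 - <<'E'
from h import *
st();print(go(.4446,.2577,.169,0))
E
```

```text
t 12.28 pos [0.444  0.2561 0.2697] yaw -0.008 tilt [-0.0034 -0.0019 -1.    ] F [-0.63 -0.52 -0.06] w 0.0852
[0.0065, -0.0123, 0.6714, 0.0012, 0.0022, -0.0053]
```

>>> carry_out([
  [-1, 0.005, -0.01, 0.2, 0, 0, 0],
  [-1, 0.005, -0.01, 0.4, 0, 0, 0],
  [-1, 0.005, -0.01, 0.6, 0, 0, 0],
  [-0.4, 0.005, -0.01, 0.67, 0, 0, 0],
  [0, 0.005, -0.01, 0.67, 0, 0, 0],
])

```text
time: 12.9
position: [0.4456, 0.2583, 0.1718]
tcp_rot: [3.141, 0.001, -0.008]
contact_force: [-0.2, -0.1, 0.3]
width: 0.0519
```

>>> carry_out([
  [0.2, 0, 0, 0, 0, 0, 0],
  [0.4, 0, 0, 0, 0, 0, 0],
  [1, 0, 0, 0, 0, 0, 0],
  [1, 0, 0, 0, 0, 0, 0],
  [1, 0, 0, 0, 0, 0, 0],
])

```text
time: 13.52
position: [0.4455, 0.2596, 0.1734]
tcp_rot: [-3.141, -0.001, -0.007]
contact_force: [-2.6, -0.3, 6.1]
width: 0.0241
```

```bash
python3 - <<'E'
from h import *
st();print(manip.get_state()['wrist_torque'])
E
```

```text
t 13.53 pos [0.4455 0.2596 0.1734] yaw -0.007 tilt [ 6.e-04  8.e-04 -1.e+00] F [-2.57 -0.3   6.13] w 0.0241
[-0.10722976  0.8101225   0.05962636]
```

>>> carry_out([
  [1, 0, 0, -0.05, 0, 0, 0],
  [1, 0, 0, -0.2, 0, 0, 0],
  [1, 0, 0, -0.45, 0, 0, 0],
  [1, 0, 0, -0.7, 0, 0, 0],
  [1, 0, 0, -0.9, 0, 0, 0],
])

```text
time: 14.15
position: [0.4458, 0.2592, 0.3092]
tcp_rot: [-3.141, -0.002, -0.007]
contact_force: [-0.1, 0.7, -1.4]
width: 0.0234
```

```bash
python3 - <<'E'
from h import *
st();print(manip.get_state()['wrist_torque']);print(go(.36,.0,.33,-.09))
for n in("scene",):
    im=manip.get_image(n);cv2.imwrite("pics/s2.png",cv2.resize(im[80:290,330:510],(600,700))[:600])
E
```

```text
t 14.15 pos [0.4458 0.2592 0.3092] yaw -0.007 tilt [ 2.2e-03  8.0e-04 -1.0e+00] F [-0.12  0.67 -1.39] w 0.0234
[-0.01070066  0.01403606 -0.02666752]
[-0.5597, 1.732, -0.1414, -0.0006, -0.0014, 0.0529]
```

View pics/s2.png

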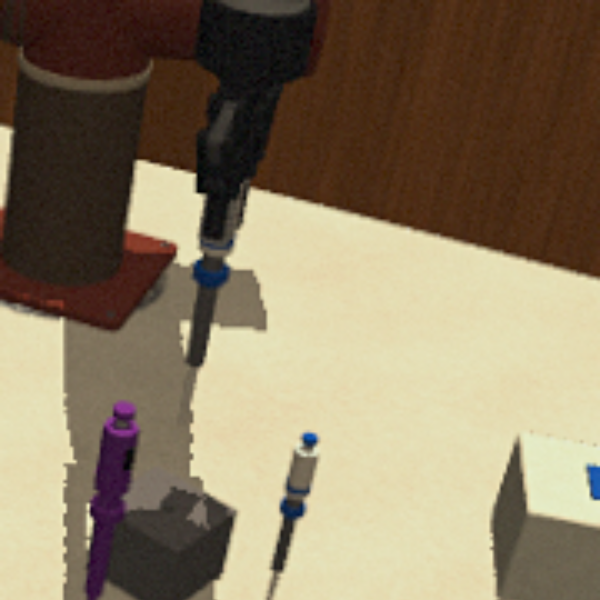

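```bash
python3 - <<'E'
from h import *
S=cam("scene")
for n,z in (("collar c",.2768),("shank end",.2008)):
    for y in (.2577,.2592): print(n,y,proj(S,[.4458,y,z])*1-[330,80],(proj(S,[.4458,y,z])-[330,80])*3.3333)
print("px/mm",proj(S,[.4458,.2587,.2768])-proj(S,[.4458,.2577,.2768]),proj(S,[.4458,.2577,.2778])-proj(S,[.4458,.2577,.2768]))
E
```

```text
collar c 0.2577 [[63.04961929 81.71198989]] [[210.16329597 272.37057591]]
collar c 0.2592 [[63.65127773 81.87745016]] [[212.16880405 272.92210463]]
shank end 0.2577 [[ 58.06424775 108.5824776 ]] [[193.54555702 361.9379726 ]]
shank end 0.2592 [[ 58.64319874 108.75414052]] [[195.47537437 362.51017661]]
px/mm [[0.40105416 0.11028835]] [[ 0.06690508 -0.36587263]]
```

>>> carry_out([
  [1, -0.08, 0.2, 0, 0, 0, 0],
  [1, -0.16, 0.45, 0, 0, 0, 0],
  [1, -0.24, 0.7, 0, 0, 0, 0],
  [1, -0.3, 0.9, 0, 0, 0, 0],
  [1, -0.35, 1, 0, 0, 0, 0],
])

```text
time: 14.82
position: [0.3915, 0.1084, 0.3069]
tcp_rot: [3.142, -0.001, -0.008]
contact_force: [0.2, 0.1, -1.4]
width: 0.0237
```

>>> carry_out([
  [1, 0, 0.2, 0, 0, 0, 0],
  [1, 0, 0.45, 0, 0, 0, 0],
  [1, 0, 0.7, 0, 0, 0, 0.03],
  [1, 0, 0.9, 0, 0, 0, 0.05],
  [1, 0, 1, 0, 0, 0, 0.05],
])

```text
time: 15.45
position: [0.3909, -0.0416, 0.3068]
tcp_rot: [3.142, -0.0, -0.087]
contact_force: [-0.5, 0.7, -1.1]
width: 0.0234
```

```bash
python3 - <<'E'
from h import *
st();print(go(.3935,-.1144,.2435,-.087))
E
```

```text
t 15.45 pos [ 0.3909 -0.0416  0.3068] yaw -0.087 tilt [ 4.e-04 -0.e+00 -1.e+00] F [-0.55  0.65 -1.09] w 0.0234
[0.0597, 0.4817, 0.4221, 0.0, -0.0002, -0.0001]
```

>>> carry_out([
  [1, 0.02, 0.2, 0.05, 0, 0, 0],
  [1, 0.04, 0.35, 0.2, 0, 0, 0],
  [1, 0.06, 0.48, 0.35, 0, 0, 0],
  [1, 0.06, 0.482, 0.42, 0, 0, 0],
  [1, 0.06, 0.482, 0.42, 0, 0, 0],
])

```text
time: 16.08
position: [0.3933, -0.1125, 0.2432]
tcp_rot: [-3.14, 0.001, -0.085]
contact_force: [1.0, -0.3, -0.5]
width: 0.0232
```

```bash
python3 - <<'E'
from h import *
import pickle
st();print(go(.4632,-.1204,.2435,-.087))
c=cam("wrist");im=manip.get_image("wrist");pickle.dump(c,open("w6.pkl","wb"))
cv2.imwrite("pics/w6.png",cv2.resize(im[80:380,112:],(800,600),interpolation=cv2.INTER_CUBIC))
c=cam("scene");im=manip.get_image("scene");cv2.imwrite("pics/s3raw.png",im)
E
```

```text
t 16.07 pos [ 0.3933 -0.1125  0.2432] yaw -0.085 tilt [-0.0013  0.0013 -1.    ] F [ 0.96 -0.3  -0.46] w 0.0232
[0.4689, 0.0124, -0.0029, -0.0007, 0.0009, 0.001]
```

View pics/w6.png

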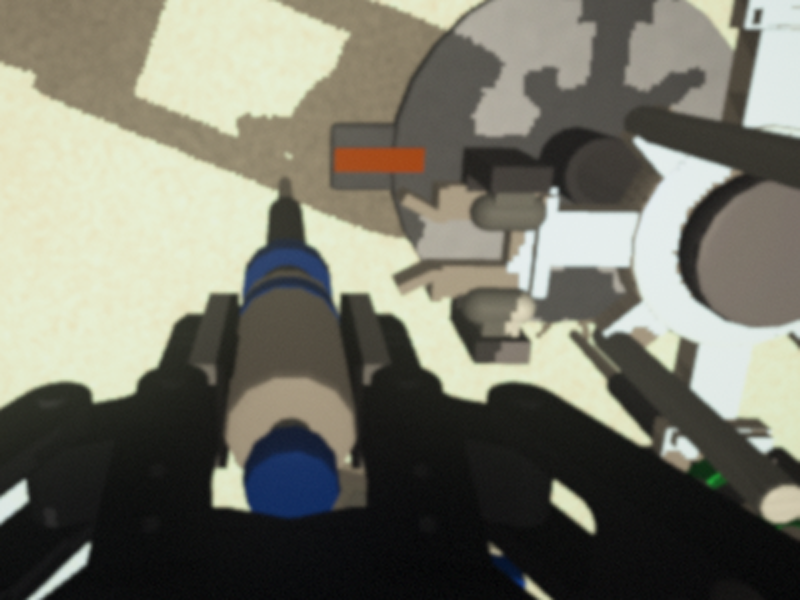

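```bash
python3 - <<'E'
from h import *
import pickle
W=pickle.load(open("w6.pkl","rb"));w=lambda x,y:(112+x/2,80+y/2)
p0=np.array([.3933,-.1125])
# pipette pts: tip z=.2432-.1634, shank end, plunger top z=.2432+.0566 ; solve y,x at those heights
for n,uv,z in (("tip",(285,182),.2432-.1634),("shankend",(286,203),.2432-.1084),("plunger",(292,470),.2432+.0146+.042)):
    print(n,(atz(W,*w(*uv),z)[:2]-p0).round(4))
c=np.cos(.087);s=np.sin(.087)
n=[atz(W,*w(509,212),.187+.003),atz(W,*w(499,303),.187+.003)];m=(n[0]+n[1])/2;print("noses",n,"mid",m)
S=[atz(W,*w(u,v),.014) for u,v in((333,160),(425,160))];print("stripe",S)
A=np.array([.5578,-.1296]); print("mid ang",np.arctan2(*(A-m[:2])[::-1]),"stripe ang",np.arctan2(*(A-S[0][:2])[::-1]))
E
```

```text
tip [-0.001  -0.0014]
shankend [0.0001 0.0025]
plunger [0.0017 0.0029]
noses [array([ 0.4645563 , -0.10424971,  0.19      ]), array([ 0.46153336, -0.13508654,  0.19      ])] mid [ 0.46304483 -0.11966812  0.19      ]
stripe [array([ 0.41969652, -0.11818782,  0.014     ]), array([ 0.47325117, -0.12271229,  0.014     ])]
mid ang -0.10443484115431632 stripe ang -0.08244767549579982
```

>>> carry_out([
  [1, 0.06, 0.014, 0, 0, 0, 0],
  [1, 0.12, 0.014, 0, 0, 0, 0],
  [1, 0.18, 0.014, 0, 0, 0, 0],
  [1, 0.24, 0.014, 0, 0, 0, 0],
  [1, 0.28, 0.014, 0, 0, 0, 0],
])

```text
time: 16.8
position: [0.4359, -0.119, 0.2436]
tcp_rot: [-3.141, 0.0, -0.085]
contact_force: [0.4, 0.9, -1.3]
width: 0.024
```

```bash
python3 - <<'E'
from h import *
st();print(go(.4632,-.1207,.2435,-.087),manip.get_state()['wrist_torque'])
E
```

```text
t 16.80 pos [ 0.4359 -0.119   0.2436] yaw -0.085 tilt [-3.e-04  2.e-04 -1.e+00] F [ 0.41  0.93 -1.29] w 0.0240
[0.1823, -0.0043, 0.0009, -0.0001, 0.0002, 0.0011] [0.02048599 0.01844515 0.02404509]
```

>>> carry_out([
  [1, 0.04, -0.004, 0, 0, 0, 0],
  [1, 0.08, -0.004, 0, 0, 0, 0],
  [1, 0.12, -0.004, 0, 0, 0, 0],
  [1, 0.16, -0.004, 0, 0, 0, 0],
  [1, 0.182, -0.004, 0, 0, 0, 0],
])

```text
time: 17.42
position: [0.4629, -0.1208, 0.2437]
tcp_rot: [-3.142, 0.0, -0.085]
contact_force: [-0.1, -0.2, -0.5]
width: 0.0237
```

```bash
python3 - <<'E'
from h import *
st();print(go(.4632,-.1207,.2315,-.087),manip.get_state()['wrist_torque'])
import pickle
c=cam("wrist");im=manip.get_image("wrist");pickle.dump(c,open("w7.pkl","wb"))
a=cv2.resize(im[80:300,172:472],(600,440),interpolation=cv2.INTER_CUBIC)
cv2.imwrite("pics/w7.png",a)
E
```

```text
t 17.43 pos [ 0.4629 -0.1208  0.2437] yaw -0.085 tilt [-1.e-04  0.e+00 -1.e+00] F [-0.06 -0.16 -0.46] w 0.0237
[0.0023, -0.0007, 0.0816, -0.0, 0.0, 0.001] [0.0936624  0.12951031 0.02704343]
```

View pics/w7.png

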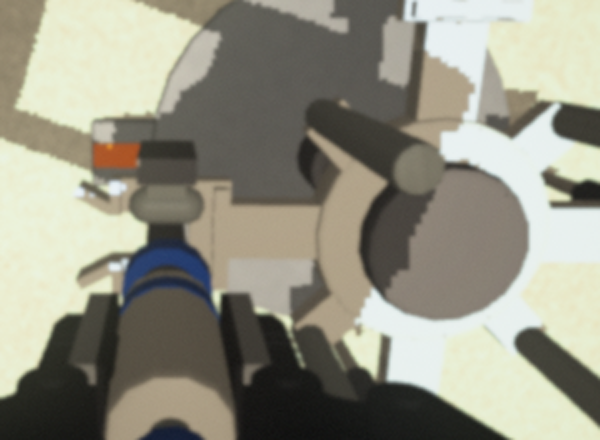

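>>> carry_out([
  [1, 0.002, 0, 0.02, 0, 0, 0],
  [1, 0.002, 0, 0.04, 0, 0, 0],
  [1, 0.002, 0, 0.06, 0, 0, 0],
  [1, 0.002, 0, 0.08, 0, 0, 0],
  [1, 0.002, 0, 0.093, 0, 0, 0],
])

```text
time: 18.1
position: [0.4628, -0.1207, 0.2298]
tcp_rot: [-3.141, -0.0, -0.086]
contact_force: [-0.3, 1.4, 3.3]
width: 0.0239
```

>>> carry_out([
  [1, 0, 0, 0.004, 0, 0, 0],
  [1, 0, 0, 0.008, 0, 0, 0],
  [1, 0, 0, 0.012, 0, 0, 0],
  [1, 0, 0, 0.016, 0, 0, 0],
  [1, 0, 0, 0.016, 0, 0, 0],
])

```text
time: 18.73
position: [0.4633, -0.1212, 0.2284]
tcp_rot: [3.141, -0.002, -0.086]
contact_force: [-0.4, 0.6, 5.0]
width: 0.0234
```

>>> carry_out([
  [1, 0, 0, 0.004, 0, 0, 0],
  [1, 0, 0, 0.008, 0, 0, 0],
  [1, 0, 0, 0.012, 0, 0, 0],
  [1, 0, 0, 0.014, 0, 0, 0],
  [1, 0, 0, 0.014, 0, 0, 0],
])

```text
time: 19.35
position: [0.4633, -0.1211, 0.2258]
tcp_rot: [3.141, -0.002, -0.085]
contact_force: [0.8, 0.7, 3.7]
width: 0.0236
```

>>> carry_out([
  [1, 0, 0, 0.004, 0, 0, 0],
  [1, 0, 0, 0.008, 0, 0, 0],
  [1, 0, 0, 0.012, 0, 0, 0],
  [1, 0, 0, 0.014, 0, 0, 0],
  [1, 0, 0, 0.014, 0, 0, 0],
])

```text
time: 19.98
position: [0.4624, -0.1206, 0.2227]
tcp_rot: [-3.141, 0.001, -0.085]
contact_force: [0.8, 0.1, 0.5]
width: 0.0237
```

>>> carry_out([
  [1, 0.003, 0, 0.007, 0, 0, 0],
  [1, 0.003, 0, 0.014, 0, 0, 0],
  [1, 0.003, 0, 0.021, 0, 0, 0],
  [1, 0.003, 0, 0.028, 0, 0, 0],
  [1, 0.003, 0, 0.028, 0, 0, 0],
])

```text
time: 20.6
position: [0.4633, -0.1208, 0.2188]
tcp_rot: [-3.142, -0.0, -0.085]
contact_force: [0.9, 0.3, 1.3]
width: 0.0237
```

>>> carry_out([
  [1, 0, 0, 0.005, 0, 0, 0],
  [1, 0, 0, 0.01, 0, 0, 0],
  [1, 0, 0, 0.015, 0, 0, 0],
  [1, 0, 0, 0.018, 0, 0, 0],
  [1, 0, 0, 0.018, 0, 0, 0],
])

```text
time: 21.22
position: [0.4633, -0.1208, 0.2162]
tcp_rot: [-3.142, 0.0, -0.085]
contact_force: [0.3, -0.5, 0.6]
width: 0.0237
```

>>> carry_out([
  [1, 0, 0, 0.004, 0, 0, 0],
  [1, 0, 0, 0.008, 0, 0, 0],
  [1, 0, 0, 0.012, 0, 0, 0],
  [1, 0, 0, 0.014, 0, 0, 0],
  [1, 0, 0, 0.014, 0, 0, 0],
])

```text
time: 21.85
position: [0.4631, -0.1207, 0.2138]
tcp_rot: [-3.141, 0.001, -0.086]
contact_force: [0.7, -0.8, -1.0]
width: 0.0234
```

>>> carry_out([
  [1, 0, 0, 0.002, 0, 0, 0],
  [1, 0, 0, 0.004, 0, 0, 0],
  [1, 0, 0, 0.006, 0, 0, 0],
  [1, 0, 0, 0.008, 0, 0, 0],
  [1, 0, 0, 0.008, 0, 0, 0],
])

```text
time: 22.48
position: [0.4631, -0.1208, 0.2128]
tcp_rot: [-3.141, 0.0, -0.085]
contact_force: [-1.5, 0.6, -2.9]
width: 0.0234
```

>>> carry_out([
  [1, 0, 0, 0.002, 0, 0, 0],
  [1, 0, 0, 0.004, 0, 0, 0],
  [1, 0, 0, 0.006, 0, 0, 0],
  [1, 0, 0, 0.007, 0, 0, 0],
  [1, 0, 0, 0.007, 0, 0, 0],
])

```text
time: 23.1
position: [0.4632, -0.1208, 0.2118]
tcp_rot: [-3.142, 0.0, -0.086]
contact_force: [-0.6, -1.1, -3.6]
width: 0.0236
```

>>> carry_out([
  [1, 0, 0, 0.002, 0, 0, 0],
  [1, 0, 0, 0.004, 0, 0, 0],
  [1, 0, 0, 0.005, 0, 0, 0],
  [1, 0, 0, 0.005, 0, 0, 0],
  [1, 0, 0, 0.005, 0, 0, 0],
])

```text
time: 23.72
position: [0.4632, -0.1208, 0.2112]
tcp_rot: [-3.142, 0.0, -0.085]
contact_force: [-0.4, -0.1, -2.7]
width: 0.0235
```

>>> carry_out([
  [1, 0, 0, 0.002, 0, 0, 0],
  [1, 0, 0, 0.004, 0, 0, 0],
  [1, 0, 0, 0.005, 0, 0, 0],
  [1, 0, 0, 0.005, 0, 0, 0],
  [1, 0, 0, 0.005, 0, 0, 0],
])

```text
time: 24.35
position: [0.4633, -0.1208, 0.2105]
tcp_rot: [-3.142, -0.0, -0.085]
contact_force: [0.1, -0.2, -2.3]
width: 0.0237
```

>>> carry_out([
  [1, 0, 0, 0.002, 0, 0, 0],
  [1, 0, 0, 0.004, 0, 0, 0],
  [1, 0, 0, 0.005, 0, 0, 0],
  [1, 0, 0, 0.005, 0, 0, 0],
  [1, 0, 0, 0.005, 0, 0, 0],
])

```text
time: 24.98
position: [0.4634, -0.1209, 0.2101]
tcp_rot: [3.141, -0.0, -0.085]
contact_force: [-0.7, 2.0, 3.0]
width: 0.0239
```

>>> carry_out([
  [1, 0, 0, 0.001, 0, 0, 0],
  [1, 0, 0, 0.002, 0, 0, 0],
  [1, 0, 0, 0.003, 0, 0, 0],
  [1, 0, 0, 0.003, 0, 0, 0],
  [1, 0, 0, 0.003, 0, 0, 0],
])

```text
time: 25.6
position: [0.4634, -0.1209, 0.21]
tcp_rot: [3.141, -0.001, -0.085]
contact_force: [-2.7, 1.3, 6.4]
width: 0.0238
```

```bash
python3 - <<'E'
from h import *
st()
E
```

```text
t 25.60 pos [ 0.4634 -0.1209  0.21  ] yaw -0.085 tilt [ 5.e-04 -3.e-04 -1.e+00] F [-2.68  1.28  6.4 ] w 0.0238
```

>>> carry_out([
  [0.5, 0, 0, 0, 0, 0, 0],
  [0.3, 0, 0, 0, 0, 0, 0],
  [0, 0, 0, 0, 0, 0, 0],
  [-0.2, 0, 0, 0, 0, 0, 0],
  [-0.2, 0, 0, 0, 0, 0, 0],
])

```text
time: 26.22
position: [0.4633, -0.1208, 0.2091]
tcp_rot: [-3.142, 0.0, -0.086]
contact_force: [-0.2, 0.2, 0.4]
width: 0.0512
```

```bash
python3 - <<'E'
from h import *
st()
E
```

```text
t 26.23 pos [ 0.4633 -0.1208  0.2091] yaw -0.086 tilt [-1.e-04  1.e-04 -1.e+00] F [-0.17  0.19  0.36] w 0.0512
```

>>> carry_out([
  [-0.2, 0, 0, -0.1, 0, 0, 0],
  [-0.2, 0, 0, -0.3, 0, 0, 0],
  [-0.2, 0, 0, -0.55, 0, 0, 0],
  [-0.2, 0, 0, -0.8, 0, 0, 0],
  [-0.2, 0, 0, -1, 0, 0, 0],
])

```text
time: 26.85
position: [0.4636, -0.1209, 0.3624]
tcp_rot: [3.141, -0.003, -0.085]
contact_force: [0.2, 0.7, -0.4]
width: 0.0514
```

>>> carry_out([
  [-0.2, -0.1, 0.2, 0, 0, 0, 0],
  [-0.2, -0.15, 0.4, 0, 0, 0, 0],
  [-0.2, -0.15, 0.5, 0, 0, 0, 0],
  [-0.2, -0.15, 0.5, 0, 0, 0, 0],
  [-0.2, -0.15, 0.5, 0, 0, 0, 0],
])

```text
time: 27.48
position: [0.4347, -0.193, 0.3593]
tcp_rot: [-3.141, -0.0, -0.085]
contact_force: [0.6, 0.2, 0.3]
width: 0.0514
```

```bash
python3 - <<'E'
from h import *
from scipy import ndimage as nd
st()
F=np.array([.4632,-.1216])
def blobs(im,name):
    hsv=cv2.cvtColor(im,cv2.COLOR_BGR2HSV);m=cv2.inRange(hsv,(100,120,50),(125,255,255))
    n,l,s,c=cv2.connectedComponentsWithStats(m)
    return [(c[i].round(1).tolist(),s[i].tolist()) for i in range(1,n) if s[i,4]>4]
g=.2230
for n in("scene","top","wrist"):
    c=cam(n);im=manip.get_image(n);cv2.imwrite(f"pics/end_{n}.png",im)
    print(n,"pred plunger",proj(c,[*F,g+.039]).round(1),"collar",proj(c,[*F,.170+.006]).round(1));print(blobs(im,n))
# change vs start for bystanders
E
```

```text
t 27.48 pos [ 0.4347 -0.193   0.3593] yaw -0.085 tilt [ 1.e-04  6.e-04 -1.e+00] F [0.56 0.2  0.3 ] w 0.0514
scene pred plunger [[253.3 132.4]] collar [[253.  160.4]]
[([197.4, 66.5], [193, 63, 9, 8, 65]), ([214.7, 70.1], [211, 66, 8, 9, 52]), ([236.2, 73.9], [234, 70, 6, 9, 47]), ([252.5, 132.2], [251, 131, 4, 4, 13]), ([179.2, 169.7], [161, 158, 37, 24, 533]), ([249.5, 160.0], [249, 158, 2, 5, 8]), ([75.4, 178.4], [73, 176, 6, 6, 26]), ([422.4, 211.4], [421, 210, 4, 4, 13]), ([509.0, 224.3], [506, 220, 6, 10, 48]), ([420.0, 227.0], [418, 227, 5, 1, 5]), ([417.1, 232.7], [414, 230, 7, 6, 21])]
top pred plunger [[297.  221.9]] collar [[294.5 222.8]]
[([428.9, 148.3], [427, 146, 5, 5, 18]), ([381.2, 213.3], [369, 207, 20, 13, 62]), ([296.6, 222.1], [295, 220, 4, 5, 17]), ([139.9, 232.1], [139, 231, 3, 3, 8]), ([147.5, 232.3], [147, 231, 2, 4, 6]), ([68.5, 290.6], [52, 281, 34, 20, 473])]
wrist pred plunger [[286.4  89.2]] collar [[278.3  90.8]]
[([286.7, 90.1], [277, 80, 20, 21, 316]), ([273.7, 276.8], [232, 245, 84, 65, 3663])]
```

```bash
python3 - <<'E'
from h import *
a=cv2.imread("pics/scene0.png").astype(int);b=cv2.imread("pics/end_scene.png").astype(int)
for n,(x,y,w,h) in dict(bottle=(285,235,35,50),beaker=(368,272,30,35),tipbox=(480,210,32,55)).items(): print(n,np.abs(a-b)[y:y+h,x:x+w].mean().round(2))
print(manip.finish_job())
E
```

```text
bottle 2.53
beaker 2.29
tipbox 2.26
the job is handed in; nothing more can be done
None
```

The blue pipette is hanging upright in the empty cradle at the front mark, and the job is handed in at about 27.6 s of the 61 s allowed. `finish_job` gave no verdict.

- **Carousel:** I turned it by one steel post with the shut fingers, in three gentle pushes with no more than about 4 N measured. The last views put the head 0.012 to 0.022 rad past the mark, which is 1 to 2 mm at the cradle, so I left it there.
- **Pipette:** I took the large blue one from the dock, lifted it clear and brought it in from the front with its collar above the fork. The collar met the catches at about 5 N. The force then turned to a pull of about 3 N as they snapped over. Pressed to 6.4 N, it stopped rigidly about 20 mm below first contact, against the 19 mm expected. That puts the seat at about 171 mm.
- **Last checks:** After release, the plunger top was within 1 px of its predicted home position in all three cameras. The scene areas around the bottle, beaker and tip box showed only noise-level change since the start, and the gripper was clear with no contact force.
- **Not directly checked:** The 12 picture views were used up before release, so the final state was checked by image code and force readings only. These fix the plunger height to about 1 mm; the catches themselves were not seen snapped over.

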